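Line up the toiletry set by height on the vanity tray

ROBOT

A 7-joint arm with a two-finger parallel gripper is mounted at the origin on the work surface. World frame = base frame: x ahead of the robot, y to its left, z up, the work surface at z = 0. Lengths are in m, angles in rad, forces in N, time in s.
With the tool pointing down it reaches from about 0.425 to 0.975 m from the base axis. Payload 16.7 kg.
Tool frame: the origin (TCP) lies between the finger pads; the fingertips stand 25 mm ahead of it and the grasp point (between the pads) lies 6 mm ahead of it; z points along the fingers, y is the line along which they close (so a half turn about z gives the same grasp; the last joint's range is limited). The gripper opens to 85 mm and grips with 20 to 120 N. Pads are 22 mm wide; open, the fingers measure 114 mm over their backs; the gripper's body (76 mm by 85 mm) begins 54 mm behind the grasp point. The pads swing forward as they close: fully open they stand 13 mm farther back than shut.
Start: joints at [1.137, 0.426, 0.074, 1.606, -0.034, 1.111, -0.067], TCP at [0.19, -0.648, 0.256] pointing down, gripper open.
Joint ranges: [-2.85, 2.85], [-0.5, 2.14], [-1.23, 1.37], [0.21, 2.46], [-1.02, 4.16], [0.16, 2.05], [-2.73, 2.73]. Speed limits (rad/s): [1.89, 1.89, 2.39, 2.39, 3.01, 3.01, 3.01].

INTERFACE

Orientations are given as a unit quaternion [x, y, z, w].
In Python, from workcell import sensors, viewer, order gives the robot as it stands. The module is installed in compiled form; this text tells all that it offers.
- The arm moves only by the tool drive_tool, never from a script. Its argument "commands" is a list of rows, each an object with "claw": the opening in per cent of the stroke, from 0 (shut) to 100 (fully open); "travel": the shift along the tool's x, y, z scaled (see below), a list of three; "angular": the turn, a rotation vector about the tool's x, y, z scaled (see below), a list of three. A call has 1 to 12 rows; each row is the pose to reach, as a shift and turn from the pose commanded when the call began, along the tool's axes at that moment; what a row does not reach only later rows make up. The controller multiplies each number of a shift by 0.3 m and each number of a turn by 0.5 rad. A row lasts 1/10 s, in which the tool goes at most 50 mm and 8.59 degrees, less where a joint would pass 70% of its speed; a pose out of reach is approached as far as the arm can. A call with a number of a shift or a turn outside -1 to 1 is refused whole. A call with a gripper value outside its range is refused whole. The fingers move at their own pace and stop on an object; "newtons" is the grip in N (left out, the last holds). Time passes only in rows, so rows that repeat a pose let the fingers close. It gives the time, the measured TCP pose, the force, the opening and the grip force at its end, in the units of the state.
- sensors.get_state(): the state, without advancing time (a new reading comes with each control period).
- viewer.grab_frame(name): name is "scene" or "top" or "wrist"; returns a dict with "pixels" (400x640x3 uint8, red, green, blue), "fovy" (degrees; the focal length in pixels is half the picture's height over the tangent of half this angle, whatever the lens; pixels are square), "cx", "cy" (the principal point, pixels), "position" and "rotation" of the camera in the world; the wrist camera has in their place "hand_eye" (4x4, takes a point from camera to tool coordinates, whose origin is the TCP and whose axes are the flange's). Camera axes: x right, y up, looking along -z (the intrinsics and any distortion apply to the point x, -y, -z); pixel columns grow to the right and rows downward; lengths in m; the calibration is good to about 2 mm. The wrist camera is an equidistant fisheye: a pixel r from the principal point sees the ray r / f radians off the axis. A picture is of the moment at which its call begins: read the wrist's pose just before it. There is no depth.
- order.close_job(): hands the job in; it is judged then, once.
The state is a dict: "time": time; "joints": joint angles; "joint_vel": joint speeds; "joint_torque": joint torques, N m; "tcp_pos": TCP position; "tool_rot": TCP orientation; "contact_force": force on the tool from outside, world axes, zero at the start; "torque": the same for the moment, N m; "finger_gap": opening from 0.0 (shut) to 1.0 (fully open); "grasp_force": force on a finger pad.
Only numpy, scipy, OpenCV 4.12 (cv2) and the standard library are available. Lean on these libraries where they do the work, as an engineer would, in place of code of your own. Each camera call takes 0.05 s, during which the arm holds its last target. There are 200 camera calls.

TASK

Line up the four white containers with grey metal caps by height along the wooden tray, each standing upright and centred on its own black disc: the shortest at the end next to the white ceramic bowl, rising step by step to the tallest at the end next to the brushed steel bowl. Leave both bowls where they are.

Things in the scene. Friction and masses are not known exactly. Their poses are not given: they have to be found in the camera images.
- cream_jar: Loose and upright at the start; origin at the centre of its underside, z up its axis (any yaw; round). White plastic body with a plain grey aluminium screw lid: squat jar, the shortest at 42 mm; body 52 mm across up to 26 mm, lid 54 mm across from 26 to 42 mm. About 90 g.
- roll_on: Loose and upright at the start; origin at the centre of its underside, z up its axis (any yaw; round). White plastic body with a plain grey aluminium cap: slim roll-on, second shortest at 66 mm; body 38 mm across up to 44 mm, cap 34 mm across from 44 to 66 mm. About 60 g.
- lotion_bottle: Loose and upright at the start; origin at the centre of its underside, z up its axis (any yaw; round). White plastic body with a plain grey aluminium cap: wide bottle, second tallest at 90 mm; body 48 mm across up to 66 mm, narrow cap 28 mm across from 66 to 90 mm. About 130 g.
- mist_bottle: Loose and upright at the start; origin at the centre of its underside, z up its axis (any yaw; round). White plastic body with a plain grey aluminium cap: the tallest at 116 mm; body 42 mm across up to 80 mm, cap 34 mm across from 80 to 116 mm. About 140 g.
- disc_1: Black rubber disc, 60 mm across and 5 mm thick, fixed on the pale wooden tray; origin at the centre of its underside, so its top is 5 mm above the origin and 13 mm above the counter. Its y axis runs along the row (towards disc_1's end), its x axis across it. The disc at the left (+y) end of the row; the four discs are spaced 80 mm, numbered in order from here.
- disc_2: Black rubber disc, 60 mm across and 5 mm thick, fixed on the pale wooden tray; origin at the centre of its underside, so its top is 5 mm above the origin and 13 mm above the counter. Its y axis runs along the row (towards disc_1's end), its x axis across it. Second disc from the left (+y) end.
- disc_3: Black rubber disc, 60 mm across and 5 mm thick, fixed on the pale wooden tray; origin at the centre of its underside, so its top is 5 mm above the origin and 13 mm above the counter. Its y axis runs along the row (towards disc_1's end), its x axis across it. Third disc from the left (+y) end.
- disc_4: Black rubber disc, 60 mm across and 5 mm thick, fixed on the pale wooden tray; origin at the centre of its underside, so its top is 5 mm above the origin and 13 mm above the counter. Its y axis runs along the row (towards disc_1's end), its x axis across it. The disc at the right (-y) end of the row.
- bowl_white: Round bowl, rim 100 mm across, 45 mm high, standing on the counter about 230 mm from the tray's middle, just beyond one end of the tray (either end); the other bowl is beyond the other end. Origin at the centre of its underside. Not to be moved. White ceramic. It marks the end of the row for the shortest container.
- bowl_steel: Round bowl, rim 100 mm across, 45 mm high, standing on the counter about 230 mm from the tray's middle, just beyond one end of the tray (either end); the other bowl is beyond the other end. Origin at the centre of its underside. Not to be moved. Brushed steel. It marks the end of the row for the tallest container.
Mind the look-alikes: they are no part of the job. What is shaped like the cream_jar but blue, red or yellow is not meant.

How it is judged:
By the outcome, as a careful person would: the job done as asked, in the order asked, and still so for the second after the job is handed in, with the robot touching nothing.
It also fails if it takes over 96 s, if anything falls off the work surface, if the arm or the gripper's body presses on something with over 40 N, if the wrist force passes 120 N, or if a joint passes its speed limit or range.

## Working session

There is one attempt and no reset: what is moved stays moved. The work goes in short steps, Python scripts to look and compute and a tool call to move; the robot and the scene stay as the last step left them, time stands still between calls to the robot, and variables do not carry over. Pictures are saved under pics/ and viewed, at most 14 in all, crops included, and the job is handed in when it is done.

Besides the shell and the picture viewer there is one more tool, called after "Request:" in YAML: its name, and indented under it one key for each argument. drive_tool: Moves the arm, as the interface text tells. Its arguments: {"type":"object","properties":{"commands":{"type":"array","items":{"type":"object","properties":{"claw":{"type":"number"},"travel":{"type":"array","items":{"type":"number","minimum":-1,"maximum":1}},"angular":{"type":"array","items":{"type":"number","minimum":-1,"maximum":1}}}}},"newtons":{"type":"number"}},"required":["commands"]}

```bash
mkdir -p pics; cat > h.py <<'E'
import numpy as np, cv2
from workcell import sensors, viewer, order
from scipy.spatial.transform import Rotation as R
def grab(n,name=None):
    s=sensors.get_state(); f=viewer.grab_frame(n); f['s']=s
    if name: cv2.imwrite('pics/'+name+'.png',f['pixels'][:,:,::-1])
    return f
def ray(f,u,v):
    F=200/np.tan(np.radians(f['fovy'])/2); x=u-f['cx']; y=v-f['cy']
    if 'hand_eye' in f:
        r=np.hypot(x,y)+1e-9; t=r/F
        d=np.array([np.sin(t)*x/r,-np.sin(t)*y/r,-np.cos(t)])
        H=np.array(f['hand_eye']); Rt=R.from_quat(f['s']['tool_rot']).as_matrix()
        return Rt@H[:3,3]+np.array(f['s']['tcp_pos']), Rt@H[:3,:3]@d
    d=np.array([x/F,-y/F,-1.])
    return np.array(f['position']), R_(f['rotation'])@d
def R_(r):
    r=np.array(r); return r if r.shape==(3,3) else R.from_quat(r).as_matrix()
def plane(f,u,v,z):
    o,d=ray(f,u,v); return o+d*(z-o[2])/d[2]
E
python3 - <<'E'
from h import *
for n in('top','scene'):
    f=grab(n,n+'0'); print({k:v for k,v in f.items() if k not in('pixels','s')})
print(f['s'])
E
```

```text
{'fovy': 46.827499167168284, 'cx': 313.74757857310277, 'cy': 198.03815234476357, 'position': array([ 0.32912699, -0.00300769,  1.12071757]), 'rotation': array([ 0.05316225, -0.04183928, -0.70225798,  0.70870091])}
{'fovy': 50.89252363203597, 'cx': 326.73407840539494, 'cy': 205.58534475714498, 'position': array([0.79541424, 0.40787068, 0.66693918]), 'rotation': array([0.10541852, 0.30866442, 0.89949988, 0.29071149])}
{'time': 0.05, 'joints': array([ 1.13649662,  0.42667563,  0.07386591,  1.60657634, -0.0340765 ,
        1.11076023, -0.06705742]), 'joint_vel': array([-0.00085364, -0.00099317,  0.00050174, -0.00018363, -0.00074345,
       -0.00101604, -0.00047448]), 'joint_torque': array([ 6.16552934e-03, -9.52465510e+01,  3.77459943e+00, -4.64926207e+01,
        1.95196085e-02,  6.44758475e-03,  3.09719746e-05]), 'tcp_pos': array([ 0.18951649, -0.64749005,  0.25566215]), 'tool_rot': array([ 9.89877483e-01,  1.41923330e-01, -1.35783729e-04, -5.63997102e-04]), 'contact_force': array([-0.21734458, -0.97255018,  0.15905608]), 'torque': array([-0.05352451,  0.00571981, -0.00620228]), 'grasp_force': 0.0, 'finger_gap': 1.0006486668792485}
```

View pics/top0.png

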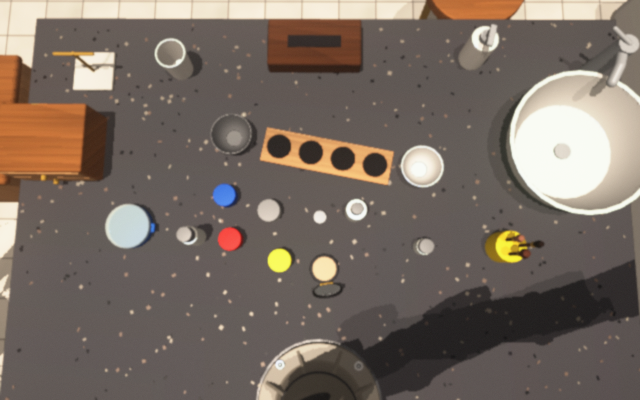

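View pics/scene0.png

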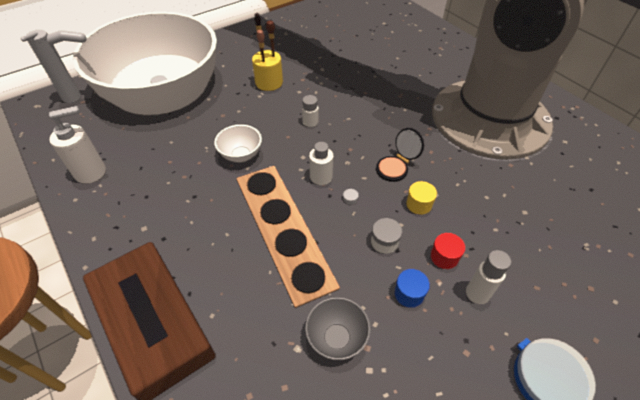

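Steel bowl is at left (232,134) in the top view, white bowl at right (422,166), so disc_1 (279,146) takes the tallest. Caps in the top view: cream (269,210), roll_on (425,246), lotion (357,209), mist (187,235). Blue, red and yellow jars lie at (225,195), (230,239) and (280,260).

```bash
cat > m.py <<'E'
from h import *
f=grab('top'); g=grab('scene')
im=f['pixels']; gray=im.max(2)
for n,(u,v) in enumerate([(279,146),(311,152),(343,158),(375,165)],1):
    m=np.uint8(gray<35); k,l,st,c=cv2.connectedComponentsWithStats(m); i=l[v,u]
    print('disc',n,st[i][2:],c[i].round(1),plane(f,*c[i],.013).round(4))
for n,u,v,z in [('cream',269,210,.042),('roll',425,246,.066),('lotion',357,209,.09),('mist',187,235,.116),('red',230,239,.042),('blue',225,195,.042),('yellow',280,260,.042),('swh',422,166,.045),('steel',232,134,.045),('compact',326,275,.03)]:
    p=plane(f,u,v,z); print(n,p.round(3),'r',np.hypot(*p[:2]).round(3))
for n,u,v,z in [('cream',387,230,.042),('roll',310,102,.066),('lotion',321,148,.09),('mist',497,259,.116),('disc1',308,278,.013),('disc4',262,183,.013)]:
    print('scene',n,plane(g,u,v,z).round(3))
A=cv2.resize(im[180:290,160:460],None,fx=2.6,fy=2.6,interpolation=cv2.INTER_CUBIC)
B=cv2.resize(g['pixels'][80:310,280:540],None,fx=2.6,fy=2.6)[:310]
cv2.imwrite('pics/crop.png',A[:,:,::-1])
E
python3 m.py
```

```text
disc 1 [   640    400 254594] [318.4 198.8] [0.4771 0.0043 0.013 ]
disc 2 [   640    400 254594] [318.4 198.8] [0.4771 0.0043 0.013 ]
disc 3 [   640    400 254594] [318.4 198.8] [0.4771 0.0043 0.013 ]
disc 4 [   640    400 254594] [318.4 198.8] [0.4771 0.0043 0.013 ]
cream [0.446 0.12  0.042] r 0.462
roll [ 0.364 -0.238  0.066] r 0.435
lotion [ 0.444 -0.083  0.09 ] r 0.452
mist [0.381 0.289 0.116] r 0.479
red [0.377 0.21  0.042] r 0.431
blue [0.481 0.225 0.042] r 0.531
yellow [0.329 0.092 0.042] r 0.342
swh [ 0.553 -0.24   0.045] r 0.603
steel [0.628 0.213 0.045] r 0.663
compact [ 0.296 -0.015  0.03 ] r 0.296
scene cream [0.447 0.125 0.042]
scene roll [ 0.37  -0.23   0.066]
scene lotion [ 0.45  -0.076  0.09 ]
scene mist [0.387 0.296 0.116]
scene disc1 [0.609 0.108 0.013]
scene disc4 [ 0.562 -0.128  0.013]
```

View pics/crop.png

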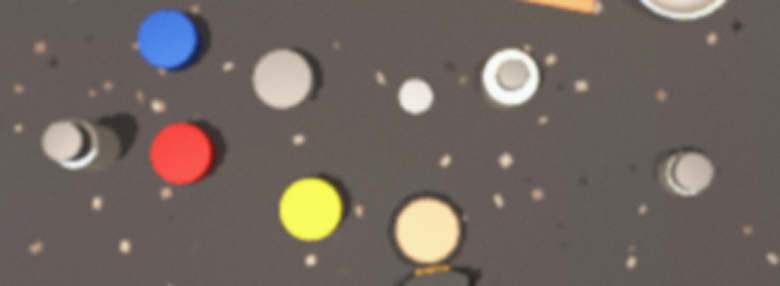

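```bash
cat >> h.py <<'E'
def plan(p,yaw=None,s=None):
    s=s or sensors.get_state(); r=R.from_quat(s['tool_rot']); t=np.array(s['tcp_pos'])
    tr=r.inv().apply(np.array(p)-t)/.3; out=tr.round(3)
    if yaw is not None:
        q=R.from_euler('z',yaw,degrees=True)*R.from_euler('x',180,degrees=True)
        print('travel',out,'ang',((r.inv()*q).as_rotvec()/.5).round(3))
    else: print('travel',out)
E
cat > d.py <<'E'
from h import *
f=grab('top'); im=f['pixels'].astype(int)
m=np.uint8((im[...,0]-im[...,2]>35)); m=m[115:195,250:405]
c,h=cv2.findContours(m,cv2.RETR_CCOMP,cv2.CHAIN_APPROX_NONE)
P=[]
for k,x in enumerate(c):
    if h[0][k][3]>=0 and cv2.contourArea(x)>150:
        (u,v),ax,a=cv2.fitEllipse(x); P.append(plane(f,u+250,v+115,.013)); print((u+250,v+115),ax,P[-1].round(4))
P=np.array(P); P=P[np.argsort(-P[:,1])]; c=P.mean(0); d=np.linalg.svd(P-c)[2][0]; d*=np.sign(d[1])
print('row dir',d, np.degrees(np.arctan2(-d[0],d[1])), 'mid',c)
for i in range(4): print(i+1,(c+d*.08*(1.5-i)).round(4))
for n,u,v,z in [('cream',268.8,210.4,.042),('roll',425.8,246.2,.066),('lotion',357.3,208.3,.09),('mist',185.4,234.2,.116)]: print(n,plane(f,u,v,z).round(4))
plan([.42,-.42,.24],16.3+28)
E
python3 d.py
```

```text
(374.5473175048828, 164.3280487060547) (22.980365753173828, 23.403568267822266) [ 0.5631 -0.132   0.013 ]
(342.4902648925781, 158.09541702270508) (22.611736297607422, 23.448108673095703) [ 0.5781 -0.0538  0.013 ]
(310.4429626464844, 151.82490921020508) (22.602108001708984, 23.436296463012695) [0.5933 0.0248 0.013 ]
(278.5946788787842, 145.75341033935547) (22.812837600708008, 23.46038818359375) [0.608  0.1034 0.013 ]
row dir [0.1878514  0.98219746 0.        ] -10.82742057679626 mid [ 0.58562083 -0.01439042  0.013     ]
1 [0.6082 0.1035 0.013 ]
2 [0.5931 0.0249 0.013 ]
3 [ 0.5781 -0.0537  0.013 ]
4 [ 0.5631 -0.1323  0.013 ]
cream [0.4448 0.1205 0.042 ]
roll [ 0.3637 -0.2402  0.066 ]
lotion [ 0.4461 -0.0837  0.09  ]
mist [0.3831 0.293  0.116 ]
travel [ 0.95  -0.512  0.054] ang [-0.001 -0.    -0.977]
```

Request:
drive_tool:
  commands:
    - {"claw": 100, "travel": [0.95, -0.5, 0.05], "angular": [0, 0, -0.97]}
    - {"claw": 100, "travel": [0.95, -0.5, 0.05], "angular": [0, 0, -0.97]}
    - {"claw": 100, "travel": [0.95, -0.5, 0.05], "angular": [0, 0, -0.97]}
    - {"claw": 100, "travel": [0.95, -0.5, 0.05], "angular": [0, 0, -0.97]}
    - {"claw": 100, "travel": [0.95, -0.5, 0.05], "angular": [0, 0, -0.97]}
    - {"claw": 100, "travel": [0.95, -0.5, 0.05], "angular": [0, 0, -0.97]}
    - {"claw": 100, "travel": [0.95, -0.5, 0.05], "angular": [0, 0, -0.97]}
    - {"claw": 100, "travel": [0.95, -0.5, 0.05], "angular": [0, 0, -0.97]}
  newtons: 30

```text
time: 1.05
tcp_pos: [0.4241, -0.4204, 0.2412]
tool_rot: [0.926, 0.378, 0.001, -0.0]
contact_force: [-0.4, -1.0, 0.8]
finger_gap: 0.997
grasp_force: 0.0
```

```bash
python3 - <<'E'
from h import *
print(sensors.get_state()['joints'].round(2)); plan([.46,-.17,.24],72.5)
E
```

```text
[ 0.79  0.32 -0.15  1.79  0.05  1.03 -0.17]
travel [ 0.67  -0.512  0.005] ang [ 0.    -0.003 -0.98 ]
```

Request:
drive_tool:
  commands:
    - {"claw": 100, "travel": [0.67, -0.51, 0], "angular": [0, 0, -0.98]}
    - {"claw": 100, "travel": [0.67, -0.51, 0], "angular": [0, 0, -0.98]}
    - {"claw": 100, "travel": [0.67, -0.51, 0], "angular": [0, 0, -0.98]}
    - {"claw": 100, "travel": [0.67, -0.51, 0], "angular": [0, 0, -0.98]}
    - {"claw": 100, "travel": [0.67, -0.51, 0], "angular": [0, 0, -0.98]}
    - {"claw": 100, "travel": [0.67, -0.51, 0], "angular": [0, 0, -0.98]}
    - {"claw": 100, "travel": [0.67, -0.51, 0], "angular": [0, 0, -0.98]}

```text
time: 1.75
tcp_pos: [0.4589, -0.1738, 0.2416]
tool_rot: [0.808, 0.59, 0.0, 0.0]
contact_force: [0.0, -1.4, -0.7]
finger_gap: 1.001
grasp_force: 0.0
```

```bash
python3 - <<'E'
from h import *
print(sensors.get_state()['joints'].round(2)); plan([.447,.121,.22],79.2)
E
```

```text
[ 0.57  0.16 -0.37  2.01  0.07  0.98 -0.15]
travel [ 0.924 -0.337  0.072] ang [ 0.001  0.001 -0.242]
```

Request:
drive_tool:
  commands:
    - {"claw": 100, "travel": [0.92, -0.34, 0.07], "angular": [0, 0, -0.24]}
    - {"claw": 100, "travel": [0.92, -0.34, 0.07], "angular": [0, 0, -0.24]}
    - {"claw": 100, "travel": [0.92, -0.34, 0.07], "angular": [0, 0, -0.24]}
    - {"claw": 100, "travel": [0.92, -0.34, 0.07], "angular": [0, 0, -0.24]}
    - {"claw": 100, "travel": [0.92, -0.34, 0.07], "angular": [0, 0, -0.24]}
    - {"claw": 100, "travel": [0.92, -0.34, 0.07], "angular": [0, 0, -0.24]}
    - {"claw": 100, "travel": [0.92, -0.34, 0.07], "angular": [0, 0, -0.24]}
    - {"claw": 100, "travel": [0.92, -0.34, 0.07], "angular": [0, 0, -0.24]}

```text
time: 2.55
tcp_pos: [0.4467, 0.1192, 0.2201]
tool_rot: [0.771, 0.636, -0.0, -0.0]
contact_force: [-0.1, -1.1, -0.0]
finger_gap: 1.006
grasp_force: 0.0
```

```bash
python3 - <<'E'
from h import *
f=grab('wrist','w1'); print(f['s']['joints'].round(2),f['s']['tcp_pos'],f['hand_eye'],f['fovy'],f['cx'],f['cy']); plan([.447,.121,.1],79.2)
E
```

```text
[ 0.18  0.17 -0.63  2.07  0.12  0.94 -0.71] [0.44671504 0.11918109 0.22011338] [[ 1.37730573e-04  9.48397139e-01  3.17084923e-01  8.18388758e-02]
 [ 9.99999843e-01 -3.03065104e-04  4.72099160e-04 -1.34665719e-04]
 [ 5.43834868e-04  3.17084808e-01 -9.48397031e-01 -1.16643964e-01]
 [ 0.00000000e+00  0.00000000e+00  0.00000000e+00  1.00000000e+00]] 65.70646984690485 322.6038608243005 194.77725739431705
travel [ 0.009 -0.001  0.4  ] ang [-0.001  0.001 -0.009]
```

View pics/w1.png

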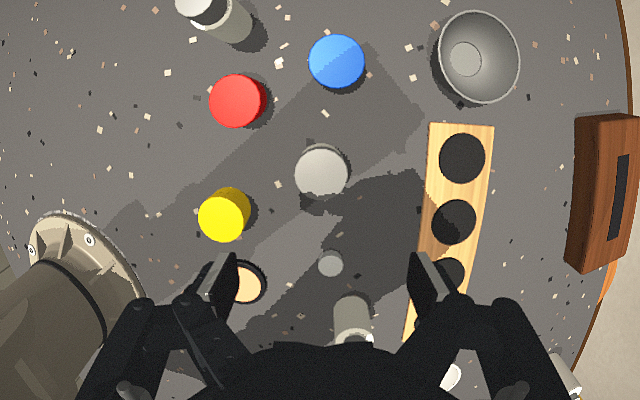

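Wrist view: the cream lid is at (321,172), disc_1 at (462,158) and disc_2 at (454,222). These cross-check the top-camera values.

```bash
python3 - <<'E'
from h import *
f=grab('wrist')
for u,v,z in [(321,172,.042),(462,158,.013),(454,222,.013)]: print(plane(f,u,v,z).round(4))
plan([.4465,.1205,.04],79.2)
E
```

```text
[0.4462 0.1253 0.042 ]
[0.6057 0.1053 0.013 ]
[0.5912 0.0276 0.013 ]
travel [ 0.008 -0.002  0.601] ang [-0.     0.001 -0.011]
```

Request:
drive_tool:
  commands:
    - {"claw": 100, "travel": [0.01, 0, 0.2], "angular": [0, 0, -0.01]}
    - {"claw": 100, "travel": [0.012, 0, 0.35], "angular": [0, 0, -0.01]}
    - {"claw": 100, "travel": [0.012, 0, 0.47], "angular": [0, 0, -0.01]}
    - {"claw": 100, "travel": [0.012, 0, 0.54], "angular": [0, 0, -0.01]}
    - {"claw": 100, "travel": [0.012, 0, 0.6], "angular": [0, 0, -0.01]}
    - {"claw": 100, "travel": [0.012, 0, 0.6], "angular": [0, 0, -0.01]}
    - {"claw": 0, "travel": [0.012, 0, 0.6], "angular": [0, 0, -0.01]}
    - {"claw": 0, "travel": [0.012, 0, 0.6], "angular": [0, 0, -0.01]}
    - {"claw": 0, "travel": [0.012, 0, 0.6], "angular": [0, 0, -0.01]}
    - {"claw": 0, "travel": [0.012, 0, 0.6], "angular": [0, 0, -0.01]}
    - {"claw": 0, "travel": [0.012, 0, 0.6], "angular": [0, 0, -0.01]}
    - {"claw": 0, "travel": [0.012, 0, 0.6], "angular": [0, 0, -0.01]}
  newtons: 30

```text
time: 3.85
tcp_pos: [0.4477, 0.1231, 0.0416]
tool_rot: [0.77, 0.638, 0.001, 0.001]
contact_force: [-1.4, -3.1, 7.9]
finger_gap: 0.623
grasp_force: 29.9
```

```bash
python3 - <<'E'
from h import *
f=grab('wrist','w2'); plan([.447,.121,.14],79.2); plan([.562,-.130,.14],79.2)
E
```

```text
travel [-0.007 -0.    -0.328] ang [ 0.004 -0.     0.003]
travel [-0.758  0.532 -0.327] ang [ 0.004 -0.     0.003]
```

View pics/w2.png

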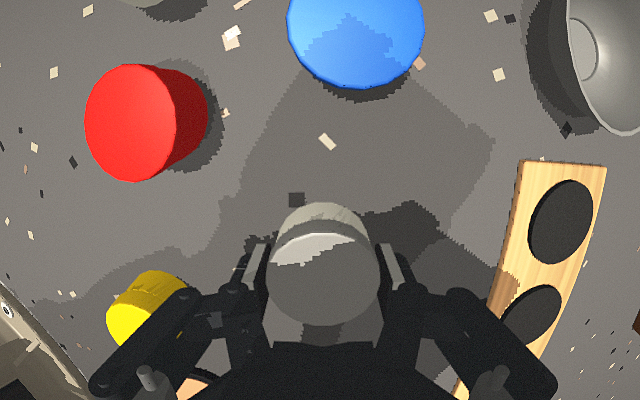

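Gripped (53 mm opening). The lid's top ellipse spans about (268–380, 232–325), centre (324,279).

```bash
python3 - <<'E'
from h import *
f=grab('wrist'); p=plane(f,324,279,.042); print(p, R.from_quat(f['s']['tool_rot']).inv().apply(p-f['s']['tcp_pos']))
for u,v in[(268,278),(380,278),(324,232),(324,325)]: print(plane(f,u,v,.042).round(4))
E
```

```text
[0.44871519 0.1261674  0.042     ] [ 0.00322041  0.00043646 -0.00038413]
[0.4239 0.131  0.042 ]
[0.4736 0.1215 0.042 ]
[0.453  0.1492 0.042 ]
[0.4435 0.0984 0.042 ]
```

Request:
drive_tool:
  commands:
    - {"claw": 0, "travel": [0, 0, -0.15]}
    - {"claw": 0, "travel": [0, 0, -0.3]}
    - {"claw": 0, "travel": [-0.15, 0.1, -0.34]}
    - {"claw": 0, "travel": [-0.28, 0.19, -0.34]}
    - {"claw": 0, "travel": [-0.4, 0.28, -0.34]}
    - {"claw": 0, "travel": [-0.52, 0.36, -0.34]}
    - {"claw": 0, "travel": [-0.64, 0.45, -0.34]}
    - {"claw": 0, "travel": [-0.758, 0.532, -0.34]}
    - {"claw": 0, "travel": [-0.758, 0.532, -0.34]}
    - {"claw": 0, "travel": [-0.758, 0.532, -0.34]}

```text
$.commands[0]: bad value
```

```bash
python3 - <<'E'
from h import *
f=grab('wrist','w3'); print(f['s']['tcp_pos']); plan([.5625,-.130,.0545],79.2)
E
```

```text
[0.44776292 0.12309815 0.04164543]
travel [-0.758  0.533 -0.042] ang [ 0.004 -0.     0.003]
```

View pics/w3.png

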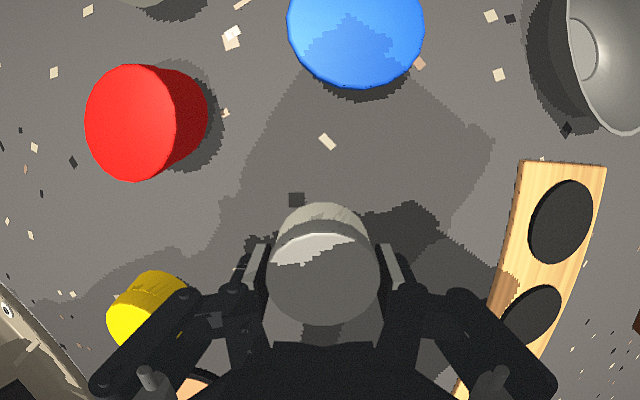

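Request:
drive_tool:
  commands:
    - {"claw": 0, "travel": [0, 0, -0.15], "angular": [0, 0, 0]}
    - {"claw": 0, "travel": [0, 0, -0.3], "angular": [0, 0, 0]}
    - {"claw": 0, "travel": [-0.15, 0.1, -0.34], "angular": [0, 0, 0]}
    - {"claw": 0, "travel": [-0.28, 0.19, -0.34], "angular": [0, 0, 0]}
    - {"claw": 0, "travel": [-0.4, 0.28, -0.34], "angular": [0, 0, 0]}
    - {"claw": 0, "travel": [-0.52, 0.36, -0.34], "angular": [0, 0, 0]}
    - {"claw": 0, "travel": [-0.64, 0.45, -0.34], "angular": [0, 0, 0]}
    - {"claw": 0, "travel": [-0.758, 0.532, -0.34], "angular": [0, 0, 0]}
    - {"claw": 0, "travel": [-0.758, 0.532, -0.34], "angular": [0, 0, 0]}
    - {"claw": 0, "travel": [-0.758, 0.532, -0.34], "angular": [0, 0, 0]}

```text
time: 5.0
tcp_pos: [0.5618, -0.1306, 0.143]
tool_rot: [0.77, 0.637, 0.0, 0.0]
contact_force: [-0.7, 1.3, 0.5]
finger_gap: 0.617
grasp_force: 32.5
```

```bash
cat > wd.py <<'E'
from h import *
def discs(f):
    im=f['pixels'].astype(int); m=np.uint8(im[...,0]-im[...,2]>40)
    c,h=cv2.findContours(m,cv2.RETR_CCOMP,cv2.CHAIN_APPROX_NONE); P=[]
    for k,x in enumerate(c):
        if h[0][k][3]>=0 and cv2.contourArea(x)>300:
            w=np.array([plane(f,u,v,.013)[:2] for u,v in x[:,0]])  # contour onto the plane, then circle
            (u,v),r=cv2.minEnclosingCircle(np.float32(w*1000)); P.append([u/1e3,v/1e3,r])
    return np.array(P)
if __name__=='__main__':
    f=grab('wrist','wd'); print(f['s']['tcp_pos'].round(4),f['s']['finger_gap']); print(discs(f).round(4))
E
python3 wd.py
```

```text
[ 0.5618 -0.1306  0.143 ] 0.616924072019598
[[ 0.5779 -0.0522 30.5591]]
```

View pics/wd.png

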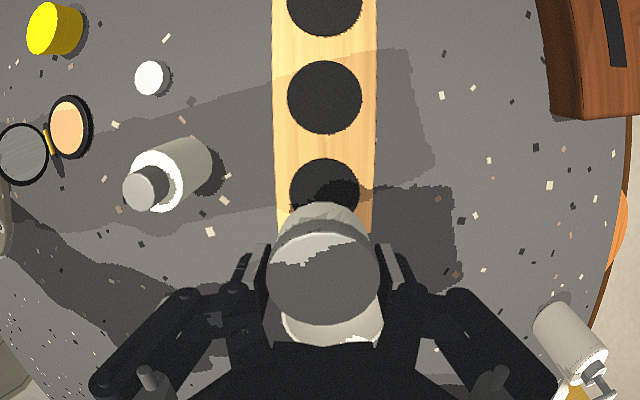

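The held jar hides half of disc_4 at (324,190). Disc_3 is clear at (324,97) and agrees with the top view to within 2 mm. The jar sits 3 mm along tool +x from the TCP, so I correct for that as I lower it.

Request:
drive_tool:
  commands:
    - {"claw": 0, "travel": [-0.01, 0.003, 0.12], "angular": [0, 0, 0]}
    - {"claw": 0, "travel": [-0.01, 0.003, 0.2], "angular": [0, 0, 0]}
    - {"claw": 0, "travel": [-0.01, 0.003, 0.26], "angular": [0, 0, 0]}
    - {"claw": 0, "travel": [-0.01, 0.003, 0.28], "angular": [0, 0, 0]}
    - {"claw": 0, "travel": [-0.01, 0.003, 0.293], "angular": [0, 0, 0]}
    - {"claw": 0, "travel": [-0.01, 0.003, 0.293], "angular": [0, 0, 0]}

```text
time: 5.65
tcp_pos: [0.5623, -0.1319, 0.0553]
tool_rot: [0.769, 0.639, 0.0, 0.0]
contact_force: [-0.5, -0.6, -1.0]
finger_gap: 0.622
grasp_force: 32.6
```

Request:
drive_tool:
  commands:
    - {"claw": 100, "travel": [0, 0, 0], "angular": [0, 0, 0]}
    - {"claw": 100, "travel": [0, 0, 0], "angular": [0, 0, 0]}
    - {"claw": 100, "travel": [0, 0, 0], "angular": [0, 0, 0]}
    - {"claw": 100, "travel": [0, 0, 0], "angular": [0, 0, 0]}
    - {"claw": 100, "travel": [0, 0, -0.07], "angular": [0, 0, 0]}
    - {"claw": 100, "travel": [0, 0, -0.2], "angular": [0, 0, 0]}
    - {"claw": 100, "travel": [0, 0, -0.35], "angular": [0, 0, 0]}
    - {"claw": 100, "travel": [0, 0, -0.42], "angular": [0, 0, 0]}

```text
time: 6.45
tcp_pos: [0.5632, -0.1326, 0.1841]
tool_rot: [0.77, 0.638, 0.001, 0.001]
contact_force: [0.8, 0.3, 0.1]
finger_gap: 0.999
grasp_force: 0.0
```

```bash
cat > lid.py <<'E'
from h import *
def lid(f,u0,v0,z,r=25,hi=255):  # blob of similar colour around a seed, onto the lid plane
    im=cv2.GaussianBlur(f['pixels'],(3,3),0)
    m=np.zeros((402,642),np.uint8); cv2.floodFill(im.copy(),m,(u0,v0),0,(6,6,6),(6,6,6),4|cv2.FLOODFILL_MASK_ONLY|(255<<8))
    c=max(cv2.findContours(m[1:-1,1:-1],cv2.RETR_EXTERNAL,cv2.CHAIN_APPROX_NONE)[0],key=cv2.contourArea)
    w=np.array([plane(f,u,v,z)[:2] for u,v in c[:,0]]); (u,v),r=cv2.minEnclosingCircle(np.float32(w*1000))
    return round(u/1e3,4),round(v/1e3,4),round(r,1)
E
python3 - <<'E'
from lid import *
f=grab('wrist','w4'); s=f['s']; print(s['tcp_pos'].round(4)); plan([.40,-.24,.18],79.2); plan([.366,-.236,.18],79.2)
E
```

```text
[ 0.5632 -0.1326  0.1841]
travel [-0.452 -0.472  0.018] ang [0.013 0.001 0.005]
travel [-0.46  -0.585  0.017] ang [0.013 0.001 0.005]
```

View pics/w4.png

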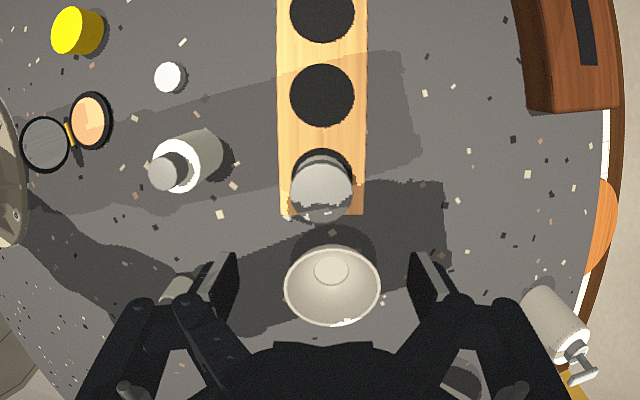

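Jar stands on disc_4, lid about (322,184). Disc_3 is at (322,95), and the roll_on shows by the left finger at (175,290).

```bash
python3 - <<'E'
from lid import *; from wd import discs
f=grab('wrist'); print(lid(f,322,180,.055), plane(f,322,183,.055)); print(discs(f).round(4)); print('lotion',plane(f,166,171,.09))
E
```

```text
(0.5619, -0.1301, 25.5) [ 0.56590431 -0.12370012  0.055     ]
[[ 0.578  -0.0525 30.757 ]]
lotion [ 0.45141797 -0.08085809  0.09      ]
```

Request:
drive_tool:
  commands:
    - {"claw": 100, "travel": [-0.46, -0.58, 0.02], "angular": [0.01, 0, 0]}
    - {"claw": 100, "travel": [-0.46, -0.58, 0.02], "angular": [0.01, 0, 0]}
    - {"claw": 100, "travel": [-0.46, -0.58, 0.02], "angular": [0.01, 0, 0]}
    - {"claw": 100, "travel": [-0.46, -0.58, 0.02], "angular": [0.01, 0, 0]}
    - {"claw": 100, "travel": [-0.46, -0.58, 0.02], "angular": [0.01, 0, 0]}
    - {"claw": 100, "travel": [-0.46, -0.58, 0.02], "angular": [0.01, 0, 0]}
    - {"claw": 100, "travel": [-0.46, -0.58, 0.02], "angular": [0.01, 0, 0]}

```text
time: 7.25
tcp_pos: [0.3653, -0.2362, 0.1743]
tool_rot: [0.77, 0.638, -0.002, -0.002]
contact_force: [0.3, -0.2, -0.0]
finger_gap: 1.002
grasp_force: 0.0
```

```bash
python3 - <<'E'
from h import *
f=grab('wrist','w5'); print(f['s']['tcp_pos'],f['s']['joints'].round(2))
E
```

```text
[ 0.36528978 -0.23622666  0.17425733] [ 0.86  0.17 -0.48  2.18  0.11  0.82  0.13]
```

View pics/w5.png

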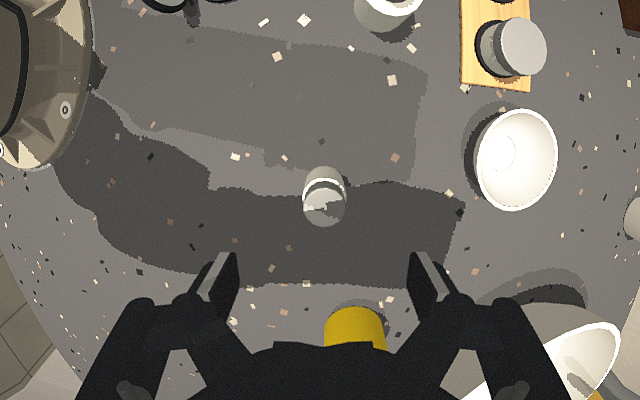

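Roll_on cap top is an ellipse centred about (324,206), between the open fingers.

```bash
python3 - <<'E'
from h import *
f=grab('wrist'); 
for u,v in[(324,206),(302,206),(346,206),(324,186),(324,227)]: print(plane(f,u,v,.066).round(4))
p=plane(f,324,206,.066); plan([p[0],p[1],.034],79.2)
E
```

```text
[ 0.3658 -0.2383  0.066 ]
[ 0.349  -0.2352  0.066 ]
[ 0.3826 -0.2415  0.066 ]
[ 0.3687 -0.2224  0.066 ]
[ 0.3625 -0.2559  0.066 ]
travel [-0.009  0.002  0.468] ang [-0.01  -0.001  0.007]
```

Request:
drive_tool:
  commands:
    - {"claw": 100, "travel": [-0.009, 0.002, 0.16], "angular": [-0.01, 0, 0]}
    - {"claw": 100, "travel": [-0.009, 0.002, 0.28], "angular": [-0.01, 0, 0]}
    - {"claw": 100, "travel": [-0.009, 0.002, 0.38], "angular": [-0.01, 0, 0]}
    - {"claw": 100, "travel": [-0.009, 0.002, 0.43], "angular": [-0.01, 0, 0]}
    - {"claw": 100, "travel": [-0.009, 0.002, 0.455], "angular": [-0.01, 0, 0]}
    - {"claw": 100, "travel": [-0.009, 0.002, 0.455], "angular": [-0.01, 0, 0]}
    - {"claw": 0, "travel": [-0.009, 0.002, 0.455], "angular": [-0.01, 0, 0]}
    - {"claw": 0, "travel": [-0.009, 0.002, 0.455], "angular": [-0.01, 0, 0]}
    - {"claw": 0, "travel": [-0.009, 0.002, 0.455], "angular": [-0.01, 0, 0]}
    - {"claw": 0, "travel": [-0.009, 0.002, 0.455], "angular": [-0.01, 0, 0]}
    - {"claw": 0, "travel": [-0.009, 0.002, 0.455], "angular": [-0.01, 0, 0]}
    - {"claw": 0, "travel": [-0.009, 0.002, 0.455], "angular": [-0.01, 0, 0]}
  newtons: 30

```text
time: 8.55
tcp_pos: [0.3652, -0.239, 0.0387]
tool_rot: [0.77, 0.638, 0.0, 0.001]
contact_force: [-2.6, 0.8, 11.2]
finger_gap: 0.437
grasp_force: 28.7
```

```bash
python3 - <<'E'
from h import *
f=grab('wrist','w6'); print(f['s']['tcp_pos'],f['s']['finger_gap']); plan([.578,-.0523,.15],79.2)
E
```

```text
[ 0.36522945 -0.23899318  0.03870086] 0.43651048852987473
travel [ 0.743  0.582 -0.371] ang [0.002 0.001 0.004]
```

Request:
drive_tool:
  commands:
    - {"claw": 0, "travel": [0, 0, -0.15], "angular": [0, 0, 0]}
    - {"claw": 0, "travel": [0, 0, -0.3], "angular": [0, 0, 0]}
    - {"claw": 0, "travel": [0.13, 0.1, -0.37], "angular": [0, 0, 0]}
    - {"claw": 0, "travel": [0.25, 0.2, -0.37], "angular": [0, 0, 0]}
    - {"claw": 0, "travel": [0.38, 0.3, -0.37], "angular": [0, 0, 0]}
    - {"claw": 0, "travel": [0.5, 0.39, -0.37], "angular": [0, 0, 0]}
    - {"claw": 0, "travel": [0.62, 0.49, -0.37], "angular": [0, 0, 0]}
    - {"claw": 0, "travel": [0.743, 0.582, -0.37], "angular": [0, 0, 0]}
    - {"claw": 0, "travel": [0.743, 0.582, -0.37], "angular": [0, 0, 0]}
    - {"claw": 0, "travel": [0.743, 0.582, -0.37], "angular": [0, 0, 0]}
    - {"claw": 0, "travel": [0.743, 0.582, -0.37], "angular": [0, 0, 0]}

```text
time: 9.7
tcp_pos: [0.5771, -0.0527, 0.1489]
tool_rot: [0.77, 0.638, -0.0, 0.0]
contact_force: [-0.8, -0.3, -0.4]
finger_gap: 0.434
grasp_force: 30.8
```

```bash
python3 - <<'E'
from h import *; from wd import discs
f=grab('wrist','w7'); print(f['s']['tcp_pos'],f['s']['finger_gap']); print(discs(f).round(4)); plan([.578,-.0523,.052],79.2)
E
```

```text
[ 0.57710887 -0.05270749  0.14893197] 0.4335727354213549
[[9.12000e-01 1.89000e-02 8.05859e+01]
 [5.92700e-01 2.64000e-02 3.05338e+01]]
travel [0.003 0.003 0.323] ang [-0.     0.001  0.002]
```

View pics/w7.png

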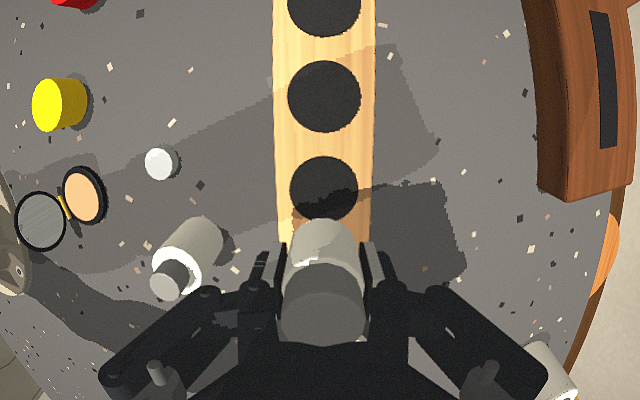

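Roll_on is held upright, cap-top ellipse centred about (323,304). Disc_3 shows at (324,188) and disc_2 at (324,96).

```bash
python3 - <<'E'
from h import *
f=grab('wrist'); s=f['s']; r=R.from_quat(s['tool_rot'])
for u,v in[(323,304),(281,302),(364,302),(323,262),(323,345)]: print((r.inv().apply(plane(f,u,v,.1762)-s['tcp_pos'])*1000).round(1))
E
```

```text
[ 10.2  -0.  -27.2]
[ 10.8 -15.3 -27.2]
[ 10.8  14.9 -27.2]
[ 28.3  -0.  -27.2]
[-11.7  -0.  -27.2]
```

Request:
drive_tool:
  commands:
    - {"claw": 0, "travel": [-0.001, 0.001, 0.13], "angular": [0, 0, 0]}
    - {"claw": 0, "travel": [-0.001, 0.001, 0.22], "angular": [0, 0, 0]}
    - {"claw": 0, "travel": [-0.001, 0.001, 0.28], "angular": [0, 0, 0]}
    - {"claw": 0, "travel": [-0.001, 0.001, 0.31], "angular": [0, 0, 0]}
    - {"claw": 0, "travel": [-0.001, 0.001, 0.321], "angular": [0, 0, 0]}
    - {"claw": 0, "travel": [-0.001, 0.001, 0.321], "angular": [0, 0, 0]}
    - {"claw": 0, "travel": [-0.001, 0.001, 0.321], "angular": [0, 0, 0]}

```text
time: 10.5
tcp_pos: [0.5785, -0.0524, 0.0536]
tool_rot: [0.77, 0.638, 0.0, 0.0]
contact_force: [-0.1, 0.5, 0.1]
finger_gap: 0.435
grasp_force: 30.8
```

Request:
drive_tool:
  commands:
    - {"claw": 100, "travel": [0, 0, 0], "angular": [0, 0, 0]}
    - {"claw": 100, "travel": [0, 0, 0], "angular": [0, 0, 0]}
    - {"claw": 100, "travel": [0, 0, 0], "angular": [0, 0, 0]}
    - {"claw": 100, "travel": [0, 0, 0], "angular": [0, 0, 0]}
    - {"claw": 100, "travel": [0, 0, 0], "angular": [0, 0, 0]}
    - {"claw": 100, "travel": [0, 0, -0.07], "angular": [0, 0, 0]}
    - {"claw": 100, "travel": [0, 0, -0.2], "angular": [0, 0, 0]}
    - {"claw": 100, "travel": [0, 0, -0.35], "angular": [0, 0, 0]}
    - {"claw": 100, "travel": [0, 0, -0.5], "angular": [0, 0, 0]}
    - {"claw": 100, "travel": [0, 0, -0.5], "angular": [0, 0, 0]}

```text
time: 11.5
tcp_pos: [0.5806, -0.052, 0.2086]
tool_rot: [0.77, 0.638, 0.003, 0.003]
contact_force: [0.5, 0.4, -0.5]
finger_gap: 1.003
grasp_force: 0.0
```

```bash
python3 - <<'E'
from h import *
f=grab('wrist','w8'); print(f['s']['tcp_pos']); plan([.4505,-.081,.2],79.2)
E
```

```text
[ 0.58058882 -0.05203992  0.20858581]
travel [-0.174 -0.405  0.017] ang [ 0.01  -0.     0.004]
```

Request:
drive_tool:
  commands:
    - {"claw": 100, "travel": [-0.174, -0.405, 0.02], "angular": [0.01, 0, 0]}
    - {"claw": 100, "travel": [-0.174, -0.405, 0.02], "angular": [0.01, 0, 0]}
    - {"claw": 100, "travel": [-0.174, -0.405, 0.02], "angular": [0.01, 0, 0]}
    - {"claw": 100, "travel": [-0.174, -0.405, 0.02], "angular": [0.01, 0, 0]}
    - {"claw": 100, "travel": [-0.174, -0.405, 0.02], "angular": [0.01, 0, 0]}

```text
time: 12.05
tcp_pos: [0.4483, -0.0815, 0.1963]
tool_rot: [0.77, 0.638, -0.002, -0.002]
contact_force: [0.1, 1.3, -0.3]
finger_gap: 1.004
grasp_force: 0.0
```

```bash
python3 - <<'E'
from h import *
f=grab('wrist','w9'); print(f['s']['tcp_pos'])
E
```

```text
[ 0.44834043 -0.08149199  0.19627627]
```

View pics/w9.png

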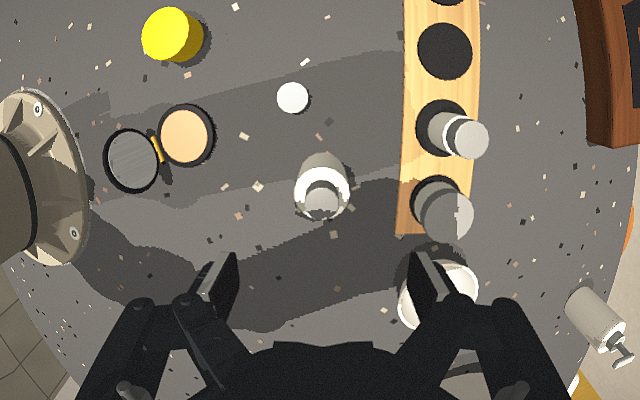

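Roll_on stands on disc_3 with its cap at (466,139), and the cream lid is at (445,213). The lotion cap's top is centred about (322,202), spanning 305–339 across.

```bash
python3 - <<'E'
from h import *
f=grab('wrist')
for u,v,z in[(322,202,.09),(305,202,.09),(339,202,.09),(322,217,.09),(466,139,.079),(443,139,.079),(489,139,.079),(445,213,.055)]: print(plane(f,u,v,z).round(4))
p=plane(f,322,202,.09); plan([p[0],p[1],.051],79.2)
E
```

```text
[ 0.4482 -0.0795  0.09  ]
[ 0.4354 -0.0771  0.09  ]
[ 0.461  -0.0819  0.09  ]
[ 0.4459 -0.0917  0.09  ]
[ 0.5725 -0.0518  0.079 ]
[ 0.5519 -0.049   0.079 ]
[ 0.5947 -0.0546  0.079 ]
[ 0.5578 -0.1243  0.055 ]
travel [ 0.003 -0.003  0.485] ang [-0.01  -0.001  0.006]
```

Request:
drive_tool:
  commands:
    - {"claw": 100, "travel": [0.006, -0.002, 0.16], "angular": [-0.01, 0, 0]}
    - {"claw": 100, "travel": [0.006, -0.002, 0.3], "angular": [-0.01, 0, 0]}
    - {"claw": 100, "travel": [0.006, -0.002, 0.4], "angular": [-0.01, 0, 0]}
    - {"claw": 100, "travel": [0.006, -0.002, 0.45], "angular": [-0.01, 0, 0]}
    - {"claw": 100, "travel": [0.006, -0.002, 0.475], "angular": [-0.01, 0, 0]}
    - {"claw": 100, "travel": [0.006, -0.002, 0.475], "angular": [-0.01, 0, 0]}
    - {"claw": 0, "travel": [0.006, -0.002, 0.475], "angular": [-0.01, 0, 0]}
    - {"claw": 0, "travel": [0.006, -0.002, 0.475], "angular": [-0.01, 0, 0]}
    - {"claw": 0, "travel": [0.006, -0.002, 0.475], "angular": [-0.01, 0, 0]}
    - {"claw": 0, "travel": [0.006, -0.002, 0.475], "angular": [-0.01, 0, 0]}
    - {"claw": 0, "travel": [0.006, -0.002, 0.475], "angular": [-0.01, 0, 0]}
    - {"claw": 0, "travel": [0.006, -0.002, 0.475], "angular": [-0.01, 0, 0]}
  newtons: 35

```text
time: 13.35
tcp_pos: [0.4485, -0.0793, 0.0551]
tool_rot: [0.77, 0.638, 0.0, 0.001]
contact_force: [-1.3, 0.5, 8.3]
finger_gap: 0.558
grasp_force: 34.7
```

```bash
python3 - <<'E'
from h import *
s=sensors.get_state(); print(s['tcp_pos'],s['finger_gap']); plan([.5927,.0265,.17],79.2)
E
```

```text
[ 0.44848648 -0.07926402  0.05505474] 0.5576241554002731
travel [ 0.435  0.408 -0.383] ang [0.003 0.    0.004]
```

Request:
drive_tool:
  commands:
    - {"claw": 0, "travel": [0, 0, -0.15], "angular": [0, 0, 0]}
    - {"claw": 0, "travel": [0, 0, -0.3], "angular": [0, 0, 0]}
    - {"claw": 0, "travel": [0.07, 0.07, -0.39], "angular": [0, 0, 0]}
    - {"claw": 0, "travel": [0.17, 0.16, -0.39], "angular": [0, 0, 0]}
    - {"claw": 0, "travel": [0.27, 0.25, -0.39], "angular": [0, 0, 0]}
    - {"claw": 0, "travel": [0.36, 0.34, -0.39], "angular": [0, 0, 0]}
    - {"claw": 0, "travel": [0.435, 0.408, -0.39], "angular": [0, 0, 0]}
    - {"claw": 0, "travel": [0.435, 0.408, -0.39], "angular": [0, 0, 0]}
    - {"claw": 0, "travel": [0.435, 0.408, -0.39], "angular": [0, 0, 0]}

```text
time: 14.25
tcp_pos: [0.5924, 0.027, 0.1712]
tool_rot: [0.769, 0.639, 0.0, -0.0]
contact_force: [-0.4, -0.4, -2.4]
finger_gap: 0.553
grasp_force: 37.3
```

```bash
python3 - <<'E'
from h import *; from wd import discs
f=grab('wrist','w10'); print(f['s']['tcp_pos'],f['s']['finger_gap']); print(discs(f).round(4)); plan([.5925,.0265,.069],79.2)
E
```

```text
[0.59238188 0.02699058 0.1712313 ] 0.5532738747531667
[[6.07500e-01 1.04900e-01 3.06833e+01]
 [9.04900e-01 4.90000e-03 7.91675e+01]]
travel [0.002 0.002 0.341] ang [-0.001  0.001  0.005]
```

Request:
drive_tool:
  commands:
    - {"claw": 0, "travel": [-0.002, 0, 0.13], "angular": [0, 0, 0]}
    - {"claw": 0, "travel": [-0.002, 0, 0.23], "angular": [0, 0, 0]}
    - {"claw": 0, "travel": [-0.002, 0, 0.3], "angular": [0, 0, 0]}
    - {"claw": 0, "travel": [-0.002, 0, 0.33], "angular": [0, 0, 0]}
    - {"claw": 0, "travel": [-0.002, 0, 0.342], "angular": [0, 0, 0]}
    - {"claw": 0, "travel": [-0.002, 0, 0.342], "angular": [0, 0, 0]}
    - {"claw": 0, "travel": [-0.002, 0, 0.342], "angular": [0, 0, 0]}

```text
time: 15.0
tcp_pos: [0.5929, 0.0258, 0.0697]
tool_rot: [0.77, 0.638, 0.001, 0.001]
contact_force: [-0.0, 0.8, -0.8]
finger_gap: 0.556
grasp_force: 37.5
```

Request:
drive_tool:
  commands:
    - {"claw": 100, "travel": [0, 0, 0], "angular": [0, 0, 0]}
    - {"claw": 100, "travel": [0, 0, 0], "angular": [0, 0, 0]}
    - {"claw": 100, "travel": [0, 0, 0], "angular": [0, 0, 0]}
    - {"claw": 100, "travel": [0, 0, 0], "angular": [0, 0, 0]}
    - {"claw": 100, "travel": [0, 0, 0], "angular": [0, 0, 0]}
    - {"claw": 100, "travel": [0, 0, -0.07], "angular": [0, 0, 0]}
    - {"claw": 100, "travel": [0, 0, -0.2], "angular": [0, 0, 0]}
    - {"claw": 100, "travel": [0, 0, -0.35], "angular": [0, 0, 0]}
    - {"claw": 100, "travel": [0, 0, -0.5], "angular": [0, 0, 0]}
    - {"claw": 100, "travel": [0, 0, -0.55], "angular": [0, 0, 0]}

```text
time: 16.0
tcp_pos: [0.5938, 0.0265, 0.2382]
tool_rot: [0.77, 0.638, 0.002, 0.002]
contact_force: [-0.1, 0.7, -0.3]
finger_gap: 0.998
grasp_force: 0.0
```

```bash
python3 - <<'E'
from h import *
s=sensors.get_state(); print(s['tcp_pos'],s['joints'].round(2)); plan([.386,.296,.23],79.2)
E
```

```text
[0.59375102 0.02645101 0.23816953] [ 0.34  0.37 -0.62  1.78  0.25  1.06 -0.55]
travel [ 0.755 -0.847  0.024] ang [ 0.011 -0.002  0.005]
```

Request:
drive_tool:
  commands:
    - {"claw": 100, "travel": [0.755, -0.847, 0.02], "angular": [0.01, 0, 0]}
    - {"claw": 100, "travel": [0.755, -0.847, 0.02], "angular": [0.01, 0, 0]}
    - {"claw": 100, "travel": [0.755, -0.847, 0.02], "angular": [0.01, 0, 0]}
    - {"claw": 100, "travel": [0.755, -0.847, 0.02], "angular": [0.01, 0, 0]}
    - {"claw": 100, "travel": [0.755, -0.847, 0.02], "angular": [0.01, 0, 0]}
    - {"claw": 100, "travel": [0.755, -0.847, 0.02], "angular": [0.01, 0, 0]}
    - {"claw": 100, "travel": [0.755, -0.847, 0.02], "angular": [0.01, 0, 0]}
    - {"claw": 100, "travel": [0.755, -0.847, 0.02], "angular": [0.01, 0, 0]}
    - {"claw": 100, "travel": [0.755, -0.847, 0.02], "angular": [0.01, 0, 0]}
    - {"claw": 100, "travel": [0.755, -0.847, 0.02], "angular": [0.01, 0, 0]}

```text
time: 17.0
tcp_pos: [0.385, 0.2948, 0.2274]
tool_rot: [0.77, 0.638, -0.002, -0.002]
contact_force: [0.6, 0.3, -0.7]
finger_gap: 0.997
grasp_force: 0.0
```

```bash
python3 - <<'E'
from h import *
f=grab('wrist','w11'); print(f['s']['tcp_pos'],f['s']['joints'].round(2))
E
```

```text
[0.3849627  0.29480662 0.22735076] [-0.06  0.23 -0.81  2.01  0.2   0.98 -1.16]
```

View pics/w11.png

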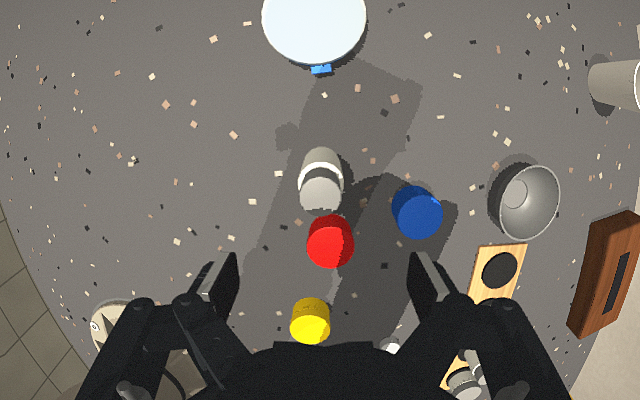

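Mist cap-top ellipse is centred about (321,196), spanning 299–343 across with its lower edge at 214. The red jar at (330,241) is clear of the fingers' closing line.

```bash
python3 - <<'E'
from h import *
f=grab('wrist')
for u,v in[(321,196),(299,196),(343,196),(321,177),(321,215)]: print(plane(f,u,v,.116).round(4))
p=plane(f,321,196,.116); plan([p[0],p[1],.077],79.2)
E
```

```text
[0.384  0.2995 0.116 ]
[0.3671 0.3027 0.116 ]
[0.4008 0.2964 0.116 ]
[0.3868 0.3145 0.116 ]
[0.381  0.2839 0.116 ]
travel [ 0.016 -0.005  0.501] ang [-0.01   0.001  0.001]
```

Request:
drive_tool:
  commands:
    - {"claw": 100, "travel": [0.015, -0.005, 0.14], "angular": [-0.01, 0, 0]}
    - {"claw": 100, "travel": [0.015, -0.005, 0.28], "angular": [-0.01, 0, 0]}
    - {"claw": 100, "travel": [0.015, -0.005, 0.4], "angular": [-0.01, 0, 0]}
    - {"claw": 100, "travel": [0.015, -0.005, 0.47], "angular": [-0.01, 0, 0]}
    - {"claw": 100, "travel": [0.015, -0.005, 0.495], "angular": [-0.01, 0, 0]}
    - {"claw": 100, "travel": [0.015, -0.005, 0.495], "angular": [-0.01, 0, 0]}
    - {"claw": 0, "travel": [0.015, -0.005, 0.495], "angular": [-0.01, 0, 0]}
    - {"claw": 0, "travel": [0.015, -0.005, 0.495], "angular": [-0.01, 0, 0]}
    - {"claw": 0, "travel": [0.015, -0.005, 0.495], "angular": [-0.01, 0, 0]}
    - {"claw": 0, "travel": [0.015, -0.005, 0.495], "angular": [-0.01, 0, 0]}
    - {"claw": 0, "travel": [0.015, -0.005, 0.495], "angular": [-0.01, 0, 0]}
    - {"claw": 0, "travel": [0.015, -0.005, 0.495], "angular": [-0.01, 0, 0]}
  newtons: 35

```text
time: 18.3
tcp_pos: [0.3837, 0.3007, 0.0801]
tool_rot: [0.77, 0.638, 0.001, 0.0]
contact_force: [-0.7, -1.6, 11.1]
finger_gap: 0.477
grasp_force: 34.0
```

```bash
python3 - <<'E'
from h import *
s=sensors.get_state(); print(s['tcp_pos'],s['finger_gap']); plan([.6075,.1048,.20],79.2)
E
```

```text
[0.38367412 0.30073272 0.08010368] 0.4767872653401883
travel [-0.503  0.855 -0.399] ang [ 0.003 -0.002  0.005]
```

Request:
drive_tool:
  commands:
    - {"claw": 0, "travel": [0, 0, -0.15], "angular": [0, 0, 0]}
    - {"claw": 0, "travel": [0, 0, -0.3], "angular": [0, 0, 0]}
    - {"claw": 0, "travel": [-0.06, 0.1, -0.4], "angular": [0, 0, 0]}
    - {"claw": 0, "travel": [-0.13, 0.22, -0.4], "angular": [0, 0, 0]}
    - {"claw": 0, "travel": [-0.2, 0.34, -0.4], "angular": [0, 0, 0]}
    - {"claw": 0, "travel": [-0.27, 0.46, -0.4], "angular": [0, 0, 0]}
    - {"claw": 0, "travel": [-0.34, 0.58, -0.4], "angular": [0, 0, 0]}
    - {"claw": 0, "travel": [-0.42, 0.71, -0.4], "angular": [0, 0, 0]}
    - {"claw": 0, "travel": [-0.5, 0.85, -0.4], "angular": [0, 0, 0]}
    - {"claw": 0, "travel": [-0.5, 0.855, -0.4], "angular": [0, 0, 0]}
    - {"claw": 0, "travel": [-0.5, 0.855, -0.4], "angular": [0, 0, 0]}
    - {"claw": 0, "travel": [-0.5, 0.855, -0.4], "angular": [0, 0, 0]}

```text
time: 19.5
tcp_pos: [0.6067, 0.1063, 0.1993]
tool_rot: [0.769, 0.639, 0.0, -0.0]
contact_force: [-0.2, 1.0, -2.3]
finger_gap: 0.482
grasp_force: 36.9
```

```bash
python3 - <<'E'
from h import *
s=sensors.get_state(); print(s['tcp_pos'],s['finger_gap']); plan([.6072,.1058,.0942],79.2)
E
```

```text
[0.6067317  0.10633928 0.19925957] 0.4822457262248263
travel [-0.002  0.002  0.35 ] ang [-0.001 -0.001  0.007]
```

Request:
drive_tool:
  commands:
    - {"claw": 0, "travel": [-0.002, 0, 0.13], "angular": [0, 0, 0]}
    - {"claw": 0, "travel": [-0.002, 0, 0.23], "angular": [0, 0, 0]}
    - {"claw": 0, "travel": [-0.002, 0, 0.3], "angular": [0, 0, 0]}
    - {"claw": 0, "travel": [-0.002, 0, 0.335], "angular": [0, 0, 0]}
    - {"claw": 0, "travel": [-0.002, 0, 0.35], "angular": [0, 0, 0]}
    - {"claw": 0, "travel": [-0.002, 0, 0.35], "angular": [0, 0, 0]}
    - {"claw": 0, "travel": [-0.002, 0, 0.35], "angular": [0, 0, 0]}

```text
time: 20.2
tcp_pos: [0.6078, 0.1053, 0.0952]
tool_rot: [0.77, 0.638, 0.001, 0.0]
contact_force: [0.6, -0.4, -0.8]
finger_gap: 0.479
grasp_force: 36.9
```

Request:
drive_tool:
  commands:
    - {"claw": 100, "travel": [0, 0, 0], "angular": [0, 0, 0]}
    - {"claw": 100, "travel": [0, 0, 0], "angular": [0, 0, 0]}
    - {"claw": 100, "travel": [0, 0, 0], "angular": [0, 0, 0]}
    - {"claw": 100, "travel": [0, 0, 0], "angular": [0, 0, 0]}
    - {"claw": 100, "travel": [0, 0, 0], "angular": [0, 0, 0]}
    - {"claw": 100, "travel": [0, 0, -0.07], "angular": [0, 0, 0]}
    - {"claw": 100, "travel": [0, 0, -0.2], "angular": [0, 0, 0]}
    - {"claw": 100, "travel": [0, 0, -0.35], "angular": [0, 0, 0]}
    - {"claw": 100, "travel": [0, 0, -0.5], "angular": [0, 0, 0]}
    - {"claw": 100, "travel": [0, 0, -0.6], "angular": [0, 0, 0]}

```text
time: 21.2
tcp_pos: [0.6077, 0.1053, 0.2774]
tool_rot: [0.77, 0.638, 0.001, 0.001]
contact_force: [0.5, 0.8, -0.5]
finger_gap: 1.002
grasp_force: 0.0
```

Request:
drive_tool:
  commands:
    - {"claw": 100, "travel": [0.6, -0.6, 0], "angular": [0, 0, 0]}
    - {"claw": 100, "travel": [0.6, -0.6, 0], "angular": [0, 0, 0]}
    - {"claw": 100, "travel": [0.6, -0.6, 0], "angular": [0, 0, 0]}
    - {"claw": 100, "travel": [0.6, -0.6, 0], "angular": [0, 0, 0]}
    - {"claw": 100, "travel": [0.6, -0.6, 0], "angular": [0, 0, 0]}
    - {"claw": 100, "travel": [0.6, -0.6, 0], "angular": [0, 0, 0]}
    - {"claw": 100, "travel": [0.6, -0.6, 0], "angular": [0, 0, 0]}

```text
time: 21.9
tcp_pos: [0.4626, 0.3165, 0.2743]
tool_rot: [0.769, 0.64, 0.0, -0.0]
contact_force: [0.6, -0.1, -0.4]
finger_gap: 0.999
grasp_force: 0.0
```

```bash
python3 - <<'E'
from h import *
f=grab('top'); print(f['s']['tcp_pos'])
a=cv2.resize(f['pixels'][110:190,210:450],None,fx=3.3,fy=3.3,interpolation=cv2.INTER_CUBIC)
g=grab('scene'); b=cv2.resize(g['pixels'][120:340,200:400],None,fx=1.5,fy=1.5,interpolation=cv2.INTER_CUBIC)
o=np.zeros((264+330,792,3),np.uint8); o[:264]=a; o[264:,:300]=b; cv2.imwrite('pics/fin.png',o[:,:,::-1])
E
```

```text
[0.4626109  0.31653428 0.27427631]
```

View pics/fin.png

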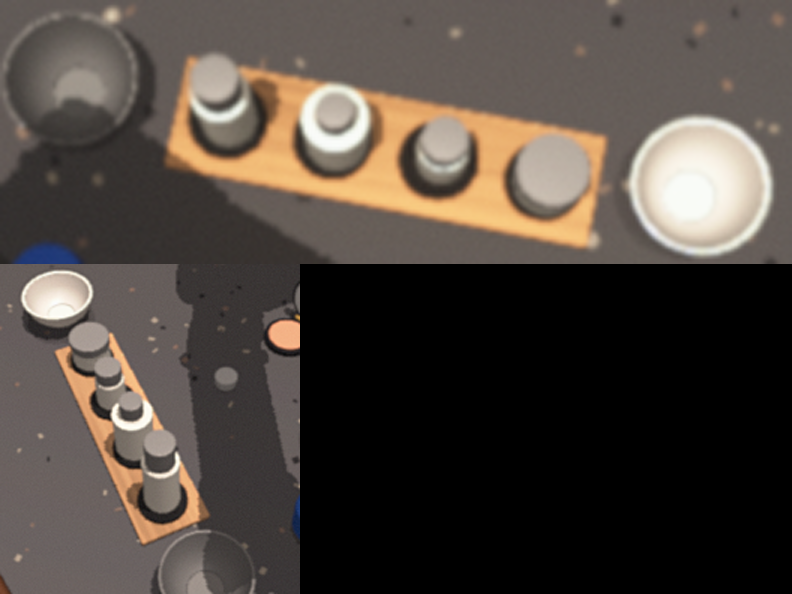

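All four stand upright on their discs, rising towards the steel bowl. In the crop the caps are at (216,78), (337,111), (445,140) and (551,168). I'll check the centring in the same camera.

```bash
python3 - <<'E'
from h import *
f=grab('top')
for n,u,v,z,d in [('mist',216,78,.129,(.6082,.1035)),('lotion',337,111,.103,(.5931,.0249)),('roll',445,140,.079,(.5781,-.0537)),('cream',551,168,.055,(.5631,-.1323))]:
    print(n,((plane(f,u/3.3+210-.35,v/3.3+110-.35,z)[:2]-d)*1000).round(1))
E
```

```text
mist [-1.2 -3. ]
lotion [-1.5 -5.1]
roll [-0.6 -1.7]
cream [0.2 0.3]
```

```bash
python3 -c "
from workcell import order; print(order.close_job())"
```

```text
the job is handed in; nothing more can be done
None
```

The job is handed in: all four containers stand upright on their discs, shortest by the white bowl and tallest by the steel bowl, centred to within about 5 mm by the last camera check, and neither bowl was touched.

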